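Offer up a pulley wheel to its axle

TASK

Take hold of the wooden pulley wheel in the covered slide rack, slide it out from under the rack's lips and carry it over the row of things (the hand plane with the white box before it and the rusty tin behind it) to the red bracket. Stop with the wheel level and centred over the red bracket's axle pin, its underside about a centimetre above the pin's tip, and finish while still holding it there, in the air, so that I can check it before it goes on. Don't let the wheel touch either bracket, and don't disturb the plane, the box or the tin.

Things in the scene. Friction and masses are not known exactly. Their poses are not given: they have to be found in the camera images.
- sheave: the pulley wheel: a dark brown turned wooden disc, 63 mm in diameter, 22 mm thick, with a groove round its rim and a small bore, 0.05 to 0.08 kg, lying flat. Origin: centre of its underside; z up along its axis; its yaw means nothing. Can be gripped across its diameter, one finger before and one behind it along the rack's slot; it starts 38 to 60 mm inside the mouth.
- rack: the covered slide rack, fixed: a plywood base 241 x 94 mm, 8 mm thick (the wheel lies on it), and two wooden side rails 70 mm apart, each with an aluminium lip overhanging the wheel. Origin: at bench height, in the middle of the slot, at the mouth where the lips begin; x points into the rack, z up. Rails and lips: x = 0 to 150 mm; open base: x = 0 to -90 mm, at the robot's side.
- rack_mouth (a point): middle of the slot between the rack's lips, at the mouth, 36 mm above the bench (the lips' undersides; their tops are at 41 mm). The slot is 47 mm wide, enough for fingers, too narrow for the wheel, which is free of the lips once its centre is 34 mm outside the mouth.
- rack_stop (a point): middle of the face of the wooden stop block that closes the rack's far end, 137 mm inside the mouth, 36 mm above the bench
- red_bracket: the red bracket, fixed to the bench: a red painted base plate 80 x 80 x 10 mm with bolts at its corners, a red boss up to 30 mm high and on it an upright steel axle pin 10 mm in diameter, tip 70 mm above the bench. Origin: on the pin's axis at bench height; z up.
- red_pin_tip (a point): centre of the top of the red bracket's axle pin, 70 mm above the bench; z up
- blue_bracket: the blue bracket: the same in blue; not the one to use. It may stand nearer or farther than the red one. Origin: on the pin's axis at bench height.
- plane: the wooden hand plane, a loose obstacle 63 x 220 mm, 98 mm high at its iron, lying between the rack and the brackets. Origin: centre of its underside; y along its length.
- white_box: a white cardboard box, loose obstacle 72 x 107 x 43 mm, standing nearer the robot than the plane. Origin: centre of its underside.
- nail_tin: a rusty round tin with nails through its side, loose obstacle 93 x 79 x 76 mm, standing beyond the plane. Origin: centre of its underside.
Not all that is in view belongs to the job. Leave any turquoise look-alike of the red_bracket alone. Of the things shaped like the blue_bracket, the blue one is meant.

How it is judged (in metres and radians):
On the way, in this order (a step that is already met when the one before it is completed fails the run):
1. the wheel has been slid out of the rack's mouth, still low over the open part of the base (not yet lifted more than 3 cm) (x of sheave in the frame of rack below -0.02 m and z of sheave in the frame of rack below 0.04 m and y of sheave in the frame of rack between -0.03 and 0.03 m).
2. the wheel is carried over the row of the plane, the box and the tin, underside more than 6 cm above the bench (x of sheave in the frame of plane between -0.05 and 0.05 m and y of sheave in the frame of plane between -0.25 and 0.25 m and height (world z) of sheave above 0.06 m).
At the end, for the whole second after the job is handed in: The fingers hold the wheel still (under 1 cm/s), level within 5 degrees, centre within 6 mm of the red pin's axis, underside 3 to 20 mm above its tip, touching neither bracket nor any bystander; plane, box and tin are within 15 mm of where they stood (horizontal distance between sheave and red_pin_tip below 0.006 m and z of sheave in the frame of red_pin_tip between 0.003 and 0.02 m and angle between sheave's own z axis and vertical below 0.09 rad and contact force between sheave and the fingers above 0.5 N and linear speed of sheave below 0.01 m/s and contact force between sheave and red_bracket below 0.05 N and contact force between sheave and blue_bracket below 0.05 N and contact force between sheave and plane below 0.05 N and contact force between sheave and white_box below 0.05 N and contact force between sheave and nail_tin below 0.05 N and distance of each of plane, white_box, nail_tin from where it was at the start of the episode below 0.015 m); the arm keeps its last pose, push and grip.
It fails at once if the wheel touches a bracket (contact force between sheave and red_bracket above 0.5 N or contact force between sheave and blue_bracket above 0.5 N).
It fails at once if the hand plane is shifted by more than 15 mm or tipped over (distance of plane from where it was at the start of the episode above 0.015 m or angle between plane's own z axis and vertical above 0.5 rad).
It fails at once if the white box is shifted by more than 15 mm or tipped over (distance of white_box from where it was at the start of the episode above 0.015 m or angle between white_box's own z axis and vertical above 0.5 rad).
It fails at once if the rusty tin is shifted by more than 15 mm or tipped over (distance of nail_tin from where it was at the start of the episode above 0.015 m or angle between nail_tin's own z axis and vertical above 0.5 rad).
It also fails if it takes over 48 s, if anything falls off the work surface, if the arm or the gripper's body presses on something with over 40 N, if the wrist force passes 120 N, or if a joint passes its speed limit or range.

ROBOT

A 7-joint arm with a two-finger parallel gripper is mounted at the origin on a cart in front of the work surface, level with it; the furniture and walls round the work are solid. World frame = base frame: x ahead of the robot, y to its left, z up, the work surface at z = 0. Lengths are in m, angles in degrees, forces in N, time in s.
With the tool pointing down it reaches from about 0.425 to 0.875 m from the base axis. Payload 8.4 kg.
Tool frame: the origin (TCP) lies midway between the tips of the shut fingers; the grasp point (between the pads) lies 19 mm behind it; z points along the fingers, y is the line along which they close (so a half turn about z gives the same grasp; the last joint's range is limited). The gripper opens to 85 mm and grips with 20 to 120 N. Pads are 22 mm wide; open, the fingers measure 114 mm over their backs; the gripper's body (76 mm by 85 mm) begins 54 mm behind the grasp point. The pads swing forward as they close: fully open they stand 13 mm farther back than shut.
Start: joints at [-82.403, 19.091, 2.286, 83.961, -0.768, 76.965, -3.352], TCP at [0.149, 0.633, 0.231] pointing down, gripper open.
Joint ranges: [-147.57, 147.57], [-21.85, 119.76], [-74.77, 79.35], [14.55, 137.4], [-85.83, 265.84], [4.83, 119.75], [-152.11, 152.11]. Speed limits (degrees/s): [127.2, 127.2, 159.86, 159.86, 180, 180, 180].

INTERFACE

Orientations are given as a 3x3 rotation matrix whose columns are the frame's x, y, z axes.
In Python, from station import * gives the robot as it stands.
- The arm moves only by the shell command python3 -m inch 'ROWS'. ROWS is text: rows parted by semicolons, each of 7 numbers parted by spaces: the closure, from 0 (fully open) to 1 (shut), then the shift along the world's x, y, z in m, then the turn, a rotation vector about the world's x, y, z in degrees. A call has 1 to 20 rows; each row shifts and turns the commanded pose from where the row before left it; what a row does not reach is not made up. A row lasts 1/8 s, in which the tool goes at most 62.5 mm and 10.7 degrees, less where a joint would pass 70% of its speed; a pose out of reach is approached as far as the arm can. A call with a gripper value outside its range is refused whole. The fingers move at their own pace and stop on an object; the grip force is fixed at half the most. Time passes only in rows, so rows that do not move let the fingers close. It gives the time, the measured TCP pose, the force, the opening and the grip force at its end, in the units of the state.
- state(): the state, without advancing time (a new reading comes with each control period).
- capture(name): name is "side" or "top"; returns a dict with "color" (480x640x3 uint8, red, green, blue), "intrinsics" (3x3 intrinsics, pixels), "R" (3x3) and "t" (3): a world point X has camera coordinates R X + t. Camera axes: x right, y down, z forward; pixel columns grow to the right and rows downward; lengths in m; the calibration is good to about 2 mm. A picture is of the moment at which its call begins. There is no depth.
- job_done(): hands the job in; it is judged then, once.
Trained networks look in a picture, given as the dict that the camera call returned (one of the last four; its "shot" number tells which), for a name from the list of things; names that differ only in an ending like _2 or _b are one class to them, and where a whole thing is asked for, a point or a joint stands for the part that bears it (a point fixed in the world has none). Each returns a list of dicts, best first, with "confidence" (0 to 1); they miss things now and then, are a little off and sometimes report something else, mostly with a low value. They report only what shows in the picture. A call takes as long as a camera call. They do not tell look-alikes from the thing itself.
- boxes_of(picture, target): "pixel" ([column, row] in pixels, amid what is visible of it).
- regions_of(picture, target): "mask" (480x640 bool, what is visible of it) and "pixel" ([column, row] in pixels, amid what is visible of it).
The state is a dict: "t": time; "q": joint angles; "dq": joint speeds; "joint_efforts": joint torques, N m; "position": TCP position; "eef_rot": TCP orientation; "force": force on the tool from outside, world axes, zero at the start; "torque": the same for the moment, N m; "gripper_width": finger opening in m; "grip_force": force on a finger pad.
Only numpy, scipy, OpenCV 4.12 (cv2) and the standard library are available. Lean on these libraries where they do the work, as an engineer would, in place of code of your own. Each camera call takes 0.05 s, during which the arm holds its last target. There are 200 camera calls.

## Working session

There is one attempt and no reset: what is moved stays moved. The work goes in short steps, Python scripts to look and compute and a shell command to move; the robot and the scene stay as the last step left them, time stands still between calls to the robot, and variables do not carry over. Pictures are saved under pics/ and viewed, at most 10 in all, crops included, and the job is handed in when it is done.

```bash
mkdir -p pics; ls; cat > h.py <<'E'
from station import *
import numpy as np, cv2
def ray(p,px):
    K,R,t=(np.array(p[k]) for k in("intrinsics","R","t"))
    d=R.T@np.linalg.solve(K,[px[0],px[1],1.]); return -R.T@t,d
def at(p,px,z):
    c,d=ray(p,px); return c+d*(z-c[2])/d[2]
def proj(p,X):
    K,R,t=(np.array(p[k]) for k in("intrinsics","R","t"))
    v=K@(R@np.array(X)+t); return v[:2]/v[2]
def tri(obs):
    A=np.zeros((3,3));b=np.zeros(3)
    for p,px in obs:
        c,d=ray(p,px);d=d/np.linalg.norm(d);M=np.eye(3)-np.outer(d,d);A+=M;b+=M@c
    return np.linalg.solve(A,b)
E
python3 - <<'E'
from h import *
np.set_printoptions(precision=3,suppress=True)
for n in("side","top"):
    p=capture(n); cv2.imwrite(f"pics/{n}0.png",p["color"][:,:,::-1])
    print(n,"cam",-np.array(p["R"]).T@p["t"], np.array(p["R"])[2])
    for o in("sheave","rack","rack_mouth","rack_stop","red_bracket","red_pin_tip","blue_bracket","plane","white_box","nail_tin"):
        print(o,[(np.round(b["pixel"]),round(b["confidence"],2)) for b in boxes_of(p,o)[:4]])
E
```

```text
pics
side cam [ 0.517 -1.033  0.894] [ 0.015  0.783 -0.622]
sheave [(array([323., 194.]), 0.69)]
rack [(array([323., 202.]), 0.82)]
rack_mouth [(array([325., 204.]), 0.82)]
rack_stop [(array([321., 200.]), 0.98)]
red_bracket [(array([366., 308.]), 0.95), (array([388., 363.]), 0.78), (array([290., 306.]), 0.61)]
red_pin_tip [(array([291., 302.]), 0.89), (array([366., 303.]), 0.83), (array([384., 364.]), 0.69)]
blue_bracket [(array([294., 364.]), 0.96), (array([215., 402.]), 0.91), (array([232., 226.]), 0.73)]
plane [(array([335., 244.]), 0.63)]
white_box [(array([257., 260.]), 0.97)]
nail_tin [(array([415., 247.]), 0.95)]
top cam [ 0.403 -0.024  1.148] [ 0.111 -0.    -0.994]
sheave [(array([205., 218.]), 0.57)]
rack [(array([217., 225.]), 0.75)]
rack_mouth []
rack_stop [(array([210., 222.]), 0.83)]
red_bracket [(array([367., 187.]), 0.94), (array([366., 251.]), 0.91), (array([426., 176.]), 0.75)]
red_pin_tip [(array([364., 188.]), 0.89), (array([427., 178.]), 0.86), (array([367., 250.]), 0.63)]
blue_bracket [(array([254., 307.]), 0.97), (array([428., 247.]), 0.8)]
plane [(array([298., 210.]), 0.57)]
white_box [(array([310., 282.]), 0.69), (array([211., 222.]), 0.43)]
nail_tin []
```

View pics/side0.png

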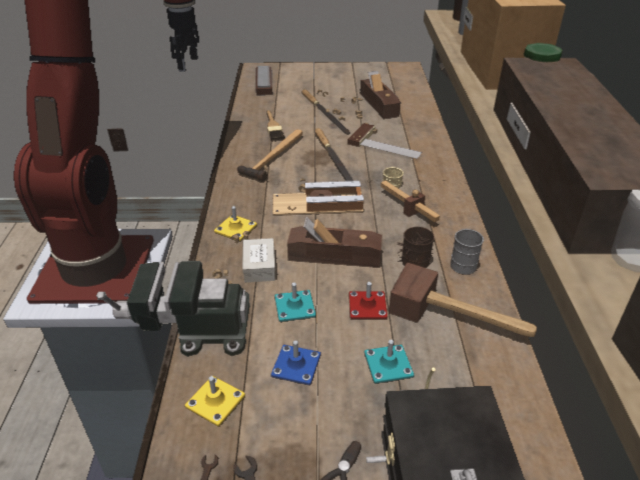

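View pics/top0.png

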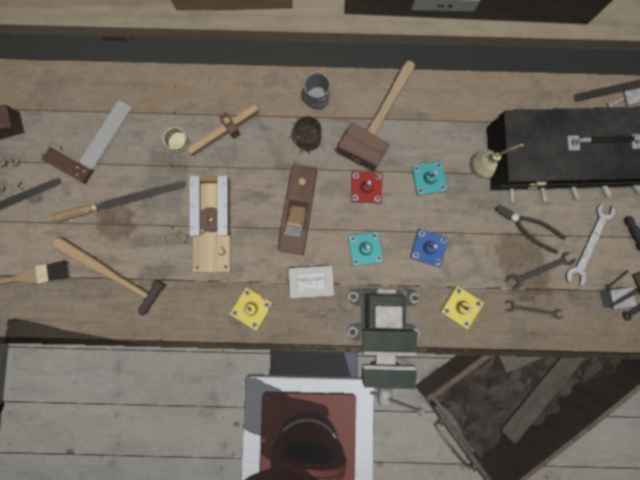

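The top view shows the wheel as a dark disc in the rack at (208,218) and the red bracket at (366,187). Red-bracket candidates in the top view are (366,187) red, (366,249) turquoise, (430,178) turquoise and (430,247) blue, plus yellow ones at (251,309) and (463,307). I choose the red one at top (366,187) / side (368,300). The wheel's only rivals are the tin (306,133) and the yellow ring (175,139), and neither is in the rack. Next is a close crop to check.

```bash
python3 - <<'E'
import cv2,numpy as np
t=cv2.imread("pics/top0.png");s=cv2.imread("pics/side0.png")
f=lambda a,x,y,w,h,k:cv2.resize(a[y:y+h,x:x+w],None,fx=k,fy=k,interpolation=cv2.INTER_CUBIC)
a=f(t,180,170,60,110,5);b=f(s,265,170,110,55,4.5);c=f(t,340,165,50,50,5);d=f(s,340,275,50,50,5)
o=np.zeros((560,800,3),np.uint8)
for im,x,y in((a,0,0),(b,302,0),(c,302,255),(d,550,255)): 
    im=im[:560-y,:800-x];o[y:y+im.shape[0],x:x+im.shape[1]]=im
cv2.imwrite("pics/crop1.png",o)
E
```

```text
(no output)
```

View pics/crop1.png

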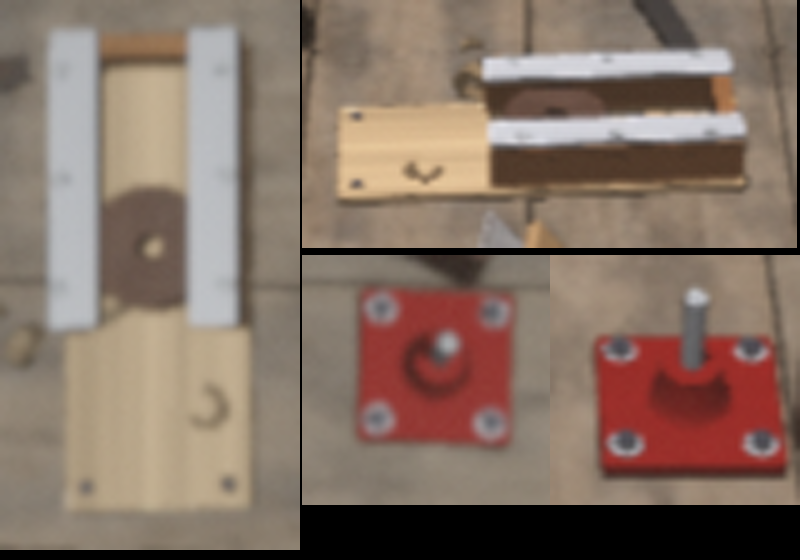

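```bash
python3 - <<'E'
from h import *
np.set_printoptions(precision=4,suppress=True)
t=capture("top");s=capture("side")
print(t["intrinsics"][0],s["intrinsics"][0])
T=lambda u,v,x0=180,y0=170,k=5:((u+.5)/k-.5+x0,(v+.5)/k-.5+y0)
wt=T(153,247.5);print("wheel top",at(t,wt,.030), "bottom rim mid", wt)
for n,uv in dict(LinN=(98,330),LinF=(98,27),RinN=(187,327),RinF=(187,27),LoutN=(50,330),LoutF=(48,30),RoutN=(240,325),RoutF=(237,27)).items(): print(n,at(t,T(*uv),.041))
for n,uv in dict(bL=(66,510),bR=(248,510)).items(): print(n,at(t,T(*uv),.008))
S=lambda u,v:((u-302+.5)/4.5-.5+265,(v+.5)/4.5-.5+170)
for n,uv in dict(NinN=(490,120),NoutN=(490,143),NoutF=(745,135),FinN=(485,80),FoutN=(484,60),FoutF=(730,50)).items(): print("side",n,at(s,S(*uv),.041))
pt=T(449-302,343-255,340,165);ps=T(697-550,297-255,340,275)
print("pin",at(t,pt,.07),at(s,ps,.07),tri([(t,pt),(s,ps)]))
for o in("plane","white_box","nail_tin","red_bracket"):
  for p,n in((t,"top"),(s,"side")):
    for r in regions_of(p,o)[:3]:
        (c,sz,a)=cv2.minAreaRect(cv2.findNonZero(r["mask"].astype(np.uint8)))
        z=dict(plane=.06,white_box=.043,nail_tin=.076,red_bracket=.01)[o]
        print(o,n,round(r["confidence"],2),at(p,c,z),[at(p,q,z)[:2].round(3).tolist() for q in cv2.boxPoints((c,sz,a))])
E
```

```text
[448.4947   0.     323.4734] [576.9312   0.     322.9305]
wheel top [0.5332 0.26   0.03  ] bottom rim mid (210.2, 219.1)
LinN [0.4902 0.2822 0.041 ]
LinF [0.6427 0.2907 0.041 ]
RinN [0.4928 0.2383 0.041 ]
RinF [0.6439 0.2461 0.041 ]
LoutN [0.4896 0.3059 0.041 ]
LoutF [0.6405 0.3157 0.041 ]
RoutN [0.4945 0.2121 0.041 ]
RoutF [0.6445 0.221  0.041 ]
bL [0.4013 0.3023 0.008 ]
bR [0.4036 0.2105 0.008 ]
side NinN [0.4967 0.239  0.041 ]
side NoutN [0.4968 0.2151 0.041 ]
side NoutF [0.6455 0.2219 0.041 ]
side FinN [0.4934 0.2821 0.041 ]
side FoutN [0.4926 0.3043 0.041 ]
side FoutF [0.6428 0.3142 0.041 ]
pin [ 0.6293 -0.133   0.07  ] [ 0.6318 -0.1335  0.07  ] [ 0.6307 -0.133   0.0693]
plane top 0.76 [0.5601 0.0399 0.06  ] [[0.457, 0.089], [0.676, 0.058], [0.666, -0.01], [0.447, 0.022]]
plane side 0.71 [0.5626 0.018  0.06  ] [[0.451, -0.045], [0.455, 0.122], [0.683, 0.086], [0.659, -0.075]]
white_box top 0.79 [0.3842 0.004  0.043 ] [[0.418, 0.061], [0.424, -0.049], [0.35, -0.053], [0.344, 0.056]]
white_box side 0.96 [ 0.3867 -0.0241  0.043 ] [[0.34, 0.052], [0.416, 0.058], [0.429, -0.094], [0.
[... 330 characters left out ...]
366, -0.135]]
red_bracket top 0.95 [ 0.469 -0.132  0.01 ] [[0.505, -0.085], [0.517, -0.168], [0.433, -0.178], [0.422, -0.096]]
red_bracket top 0.79 [ 0.6576 -0.2932  0.01  ] [[0.689, -0.248], [0.704, -0.326], [0.626, -0.338], [0.611, -0.261]]
red_bracket top 0.54 [0.3839 0.004  0.01  ] [[0.416, 0.062], [0.426, -0.047], [0.352, -0.054], [0.343, 0.055]]
red_bracket side 0.85 [ 0.659 -0.301  0.01 ] [[0.609, -0.268], [0.689, -0.229], [0.707, -0.333], [0.632, -0.366]]
red_bracket side 0.82 [ 0.4718 -0.1267  0.01  ] [[0.421, -0.078], [0.509, -0.061], [0.52, -0.172], [0.438, -0.188]]
red_bracket side 0.58 [ 0.6325 -0.1245  0.01  ] [[0.595, -0.067], [0.679, -0.068], [0.668, -0.178], [0.589, -0.177]]
```

```bash
python3 - <<'E'
from h import *
np.set_printoptions(precision=3,suppress=True)
s=state();print(s["t"],s["position"],s["force"],s["gripper_width"]);print(np.array(s["eef_rot"]))
E
```

```text
1.6 [0.149 0.633 0.231] [ 1.    -0.455  0.154] 0.08523426912961876
[[-0.973  0.23  -0.   ]
 [ 0.23   0.973 -0.   ]
 [ 0.    -0.    -1.   ]]
```

```bash
R=1; python3 -m inch '0 0.0275 -0.0265 -0.006 0 0 -5.25;0 0.0275 -0.0265 -0.006 0 0 -5.25;0 0.0275 -0.0265 -0.006 0 0 -5.25;0 0.0275 -0.0265 -0.006 0 0 -5.25;0 0.0275 -0.0265 -0.006 0 0 -5.25;0 0.0275 -0.0265 -0.006 0 0 -5.25;0 0.0275 -0.0265 -0.006 0 0 -5.25;0 0.0275 -0.0265 -0.006 0 0 -5.25;0 0.0275 -0.0265 -0.006 0 0 -5.25;0 0.0275 -0.0265 -0.006 0 0 -5.25;0 0.0275 -0.0265 -0.006 0 0 -5.25;0 0.0275 -0.0265 -0.006 0 0 -5.25;0 0.0275 -0.0265 -0.006 0 0 -5.25;0 0.0275 -0.0265 -0.006 0 0 -5.25;0 0 0 0 0 0 0'
python3 - <<'E'
from h import *
s=state();print(s["position"]);print(np.array(s["eef_rot"]).round(3))
E
```

```text
t: 3.48
position: [0.5368, 0.2569, 0.1467]
eef_rot: [[-0.047, 0.999, 0.0], [0.999, 0.047, -0.002], [-0.002, 0.0, -1.0]]
force: [-0.5, 0.1, -0.9]
gripper_width: 0.0854
grip_force: 0.0
[0.53679675 0.25692636 0.14667235]
[[-0.047  0.999  0.   ]
 [ 0.999  0.047 -0.002]
 [-0.002  0.    -1.   ]]
```

```bash
python3 -m inch '0 -0.003 0.004 -0.03 0 0 0.5;0 0 0 -0.03 0 0 0;0 0 0 -0.027 0 0 0;0 0 0 0 0 0 0;0 0 0 0 0 0 0'
python3 - <<'E'
from h import *
t=capture("top");s=capture("side");k=5
f=lambda a,x,y,w,h:cv2.resize(a[y:y+h,x:x+w,::-1],None,fx=k,fy=k,interpolation=cv2.INTER_CUBIC)
o=np.zeros((600,800,3),np.uint8)
a=f(t["color"],175,165,65,119);b=f(s["color"],275,120,90,115)
o[:595,:325]=a;o[:575,330:780]=b;cv2.imwrite("pics/c2.png",o);print(state()["position"])
E
```

```text
t: 4.1
position: [0.5319, 0.2658, 0.0613]
eef_rot: [[-0.065, 0.998, 0.001], [0.998, 0.065, 0.001], [0.001, 0.001, -1.0]]
force: [0.9, -1.0, -0.0]
gripper_width: 0.0854
grip_force: 0.0
[0.53212717 0.2660376  0.06172281]
```

View pics/c2.png

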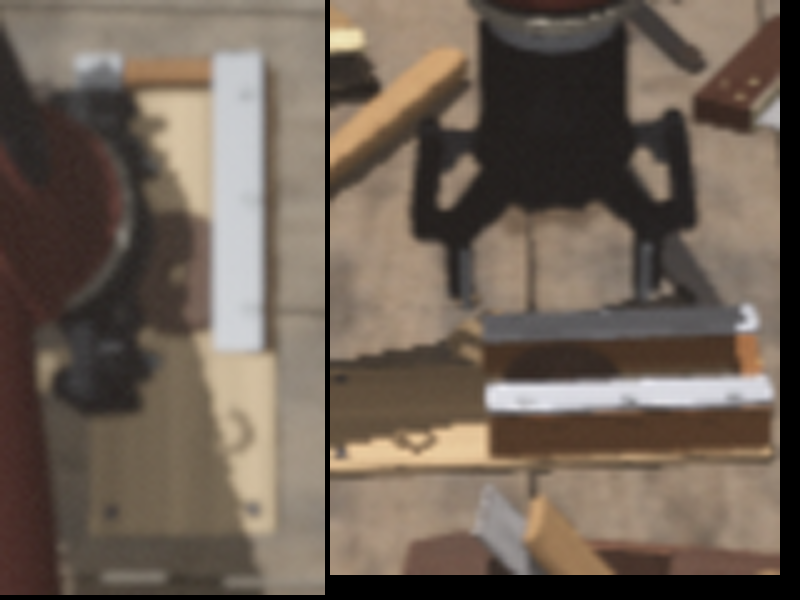

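```bash
python3 - <<'E'
from h import *
np.set_printoptions(precision=4,suppress=True)
s=capture("side");st=state();print(st["t"],st["position"])
S=lambda u,v:((u-330+.5)/5-.5+275,(v+.5)/5-.5+120)
P=np.array(st["position"])
print("tips",at(s,S(460,303),.075),at(s,S(645,300),.075))
print("wheel x", at(s,S(503,365),.03),at(s,S(622,365),.03), "top pt", at(s,S(562,345),.03))
print("pred wheel centre px",proj(s,[.533,.261,.03]), S(562,345))
E
```

```text
4.25 [0.5321 0.266  0.0617]
tips [0.4817 0.2645 0.075 ] [0.5796 0.2665 0.075 ]
wheel x [0.5039 0.2731 0.03  ] [0.5682 0.2725 0.03  ] top pt [0.536  0.2926 0.03  ]
pred wheel centre px [320.0234 195.0432] (321.0, 188.6)
```

```bash
python3 -m inch '0 0.0025 -0.004 -0.006 0 0 -0.4;0 0 0 -0.015 0 0 0;0 0 0 -0.015 0 0 0;0 0 0 -0.012 0 0 0;0 0 0 -0.006 0 0 0;0 0 0 0 0 0 0;0 0 0 0 0 0 0;0 0 0 0 0 0 0'
```

```text
t: 5.25
position: [0.5342, 0.2618, 0.0068]
eef_rot: [[-0.058, 0.998, 0.001], [0.998, 0.058, 0.001], [0.001, 0.001, -1.0]]
force: [-0.9, -0.0, 0.2]
gripper_width: 0.0852
grip_force: 0.0
```

```bash
python3 -m inch '0.1 0 0 -0.0015 0 0 0;0.2 0 0 0 0 0 0;0.3 0 0 0 0 0 0;0.5 0 0 0 0 0 0;0.5 0 0 0 0 0 0;0.5 0 0 0 0 0 0;0.5 0 0 0 0 0 0;0.5 0 0 0 0 0 0'
```

```text
t: 6.25
position: [0.5338, 0.2617, 0.0056]
eef_rot: [[-0.058, 0.998, -0.0], [0.998, 0.058, 0.0], [0.0, -0.0, -1.0]]
force: [-4.3, -2.2, 9.3]
gripper_width: 0.0599
grip_force: 62.6
```

```bash
python3 -m inch '0.5 0 0 0.002 0 0 0;0.5 -0.006 -0.0003 0 0 0 0;0.5 -0.009 -0.0005 0 0 0 0;0.5 0 0 0 0 0 0'
```

```text
t: 6.75
position: [0.5177, 0.2609, 0.0066]
eef_rot: [[-0.058, 0.998, -0.001], [0.998, 0.058, -0.0], [0.0, -0.001, -1.0]]
force: [0.7, -0.1, -0.8]
gripper_width: 0.0593
grip_force: 64.6
```

```bash
python3 -m inch '0.5 -0.015 -0.0009 0 0 0 0;0.5 -0.015 -0.0009 0 0 0 0;0.5 -0.015 -0.0009 0 0 0 0;0.5 -0.015 -0.0009 0 0 0 0;0.5 -0.015 -0.0009 0 0 0 0;0.5 0 0 0 0 0 0;0.5 0 0 0 0 0 0'
python3 - <<'E'
from h import *
t=capture("top");s=capture("side");k=5
f=lambda a,x,y,w,h:cv2.resize(a[y:y+h,x:x+w,::-1],None,fx=k,fy=k,interpolation=cv2.INTER_CUBIC)
o=np.zeros((600,800,3),np.uint8)
o[:595,:325]=f(t["color"],175,165,65,119);o[:575,330:780]=f(s["color"],255,125,90,115);cv2.imwrite("pics/c3.png",o)
E
```

```text
t: 7.62
position: [0.4443, 0.2565, 0.0071]
eef_rot: [[-0.058, 0.998, 0.001], [0.998, 0.058, 0.0], [0.0, 0.001, -1.0]]
force: [0.1, -0.2, -1.1]
gripper_width: 0.0596
grip_force: 64.6
```

View pics/c3.png

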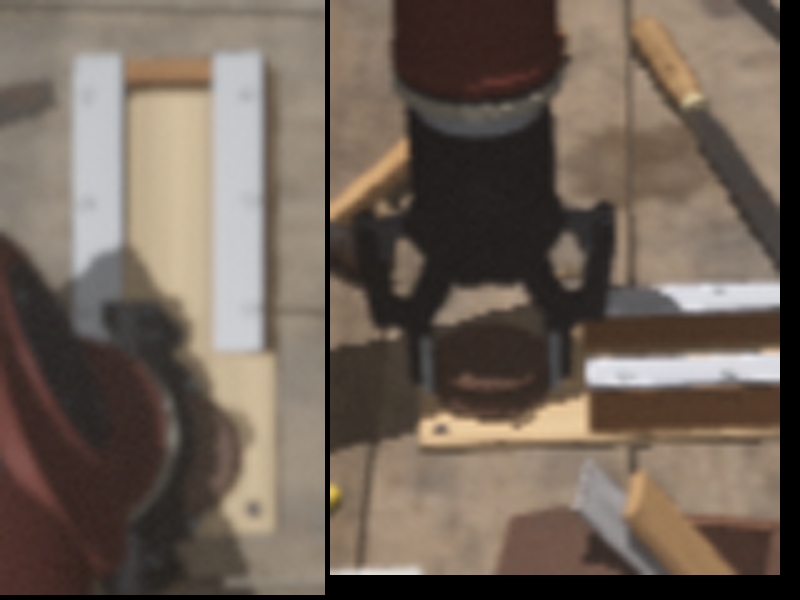

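The crop shows the wheel held level between the fingers, clear of the lips over the open base (crop ~(490,370)). Now I'll lift and carry it.

```bash
python3 -m inch '0.5 0 0 0.02 0 0 0;0.5 0 0 0.03 0 0 0;0.5 0 0 0.04 0 0 0;0.5 0 0 0.04 0 0 0;0.5 0 0 0.02 0 0 0;0.5 0.006 -0.012 0 0 0 0;0.5 0.014 -0.028 0 0 0 0;0.5 0.014 -0.028 0 0 0 0;0.5 0.014 -0.028 0 0 0 0;0.5 0.014 -0.028 0 0 0 0;0.5 0.014 -0.028 0 0 0 0;0.5 0.014 -0.028 0 0 0 0;0.5 0.014 -0.028 0 0 0 0;0.5 0.014 -0.028 0 0 0 0;0.5 0.014 -0.028 0 0 0 0;0.5 0.014 -0.028 0 0 0 0;0.5 0.014 -0.028 0 0 0 0;0.5 0.014 -0.028 0 0 0 0;0.5 0 0 0 0 0 0;0.5 0 0 0 0 0 0'
```

```text
t: 10.22
position: [0.6171, -0.0921, 0.1556]
eef_rot: [[-0.057, 0.998, -0.002], [0.998, 0.057, -0.0], [-0.0, -0.002, -1.0]]
force: [-0.0, 0.3, -0.2]
gripper_width: 0.0598
grip_force: 64.8
```

```bash
python3 -m inch '0.5 0.007 -0.02 0 0 0 0;0.5 0.007 -0.021 0 0 0 0;0.5 0 0 -0.02 0 0 0;0.5 0 0 -0.02 0 0 0;0.5 0 0 0 0 0 0;0.5 0 0 0 0 0 0'
python3 - <<'E'
from h import *
t=capture("top");s=capture("side");k=5
for n,p in(("t",t),("s",s)):
    for o in("sheave","red_pin_tip"): print(n,o,[(np.round(b["pixel"],1),round(b["confidence"],2)) for b in boxes_of(p,o)[:4]])
f=lambda a,x,y,w,h:cv2.resize(a[y:y+h,x:x+w,::-1],None,fx=k,fy=k,interpolation=cv2.INTER_CUBIC)
o=np.zeros((600,800,3),np.uint8)
o[:500,:350]=f(t["color"],330,135,70,100);o[:600,355:800]=f(s["color"],325,215,89,120);cv2.imwrite("pics/c4.png",o)
print(proj(s,[.631,-.133,.07]),proj(t,[.631,-.133,.07]))
E
```

```text
t: 10.98
position: [0.6318, -0.1319, 0.1167]
eef_rot: [[-0.059, 0.998, -0.0], [0.998, 0.059, 0.0], [0.0, -0.0, -1.0]]
force: [0.1, -0.1, 0.0]
gripper_width: 0.0596
grip_force: 64.8
t sheave []
t red_pin_tip [(array([428. , 178.2]), 0.64)]
s sheave [(array([371.4, 259.4]), 0.91), (array([319.7, 201.5]), 0.68), (array([366. , 303.2]), 0.33)]
s red_pin_tip [(array([294.2, 304.4]), 0.9), (array([389.6, 364.5]), 0.67)]
[368.58108912 282.84298217] [369.01284009 181.5335916 ]
```

View pics/c4.png

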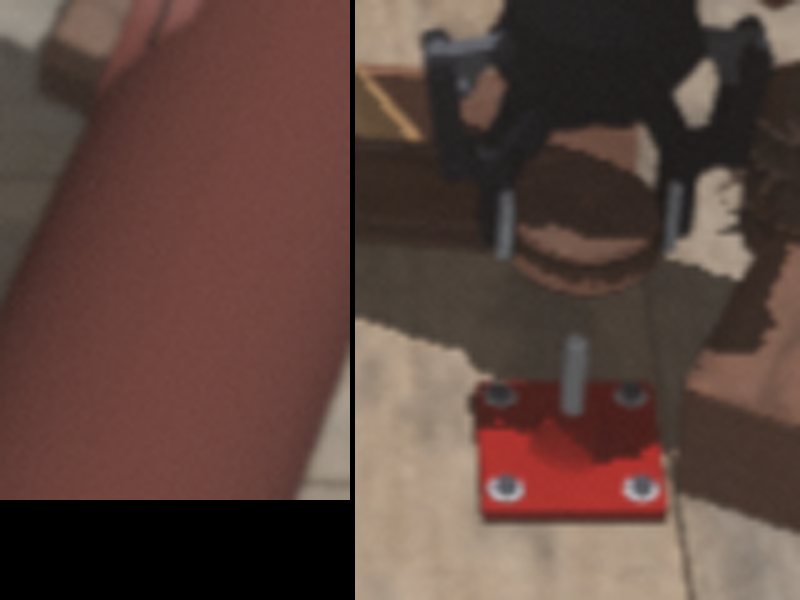

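```bash
cat > ov.py <<'E'
from h import *
import sys
def overlay(name,cx,cy,zb,x0,y0,w,h,k,flip=False):
    s=capture("side");a=s["color"][y0:y0+h,x0:x0+w,::-1]
    im=cv2.resize(a,None,fx=k,fy=k,interpolation=cv2.INTER_CUBIC)
    im=np.clip(im*1.9,0,255).astype(np.uint8); im2=im.copy()
    th=np.linspace(0,2*np.pi,90)
    for z,c in((zb,(0,255,0)),(zb+.022,(255,255,0))):
        q=np.array([proj(s,[cx+.0315*np.cos(u),cy+.0315*np.sin(u),z]) for u in th])
        q=((q-[x0,y0]+.5)*k-.5).astype(int);cv2.polylines(im2,[q],True,c,1)
    cv2.imwrite(name,np.hstack([im,im2]))
E
python3 - <<'E'
from ov import *
overlay("pics/c5.png",.632,-.133,.117,345,232,48,50,8)
E
```

```text
(no output)
```

View pics/c5.png

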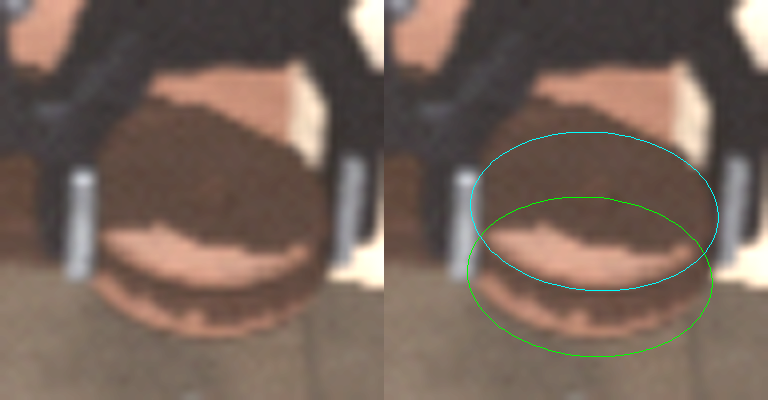

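The overlay of a level cylinder fits the rim's curvature but sits about 2.5 px low, and the background hides the far edge. I'll turn the gripper 60° to see the wheel from another side.

```bash
python3 -m inch '0.5 0 0 0 0 0 6;0.5 0 0 0 0 0 10;0.5 0 0 0 0 0 10;0.5 0 0 0 0 0 10;0.5 0 0 0 0 0 10;0.5 0 0 0 0 0 10;0.5 0 0 0 0 0 4;0.5 0 0 0 0 0 0;0.5 0 0 0 0 0 0'
python3 - <<'E'
from ov import *
p=state()["position"];print(p)
overlay("pics/c6.png",p[0],p[1],.122,340,225,56,58,7)
E
```

```text
t: 12.45
position: [0.6318, -0.1328, 0.1169]
eef_rot: [[-0.893, 0.451, 0.0], [0.451, 0.893, -0.0], [-0.0, -0.0, -1.0]]
force: [-0.7, -0.1, -0.1]
gripper_width: 0.06
grip_force: 64.8
[ 0.63183558 -0.13280422  0.1168698 ]
```

View pics/c6.png

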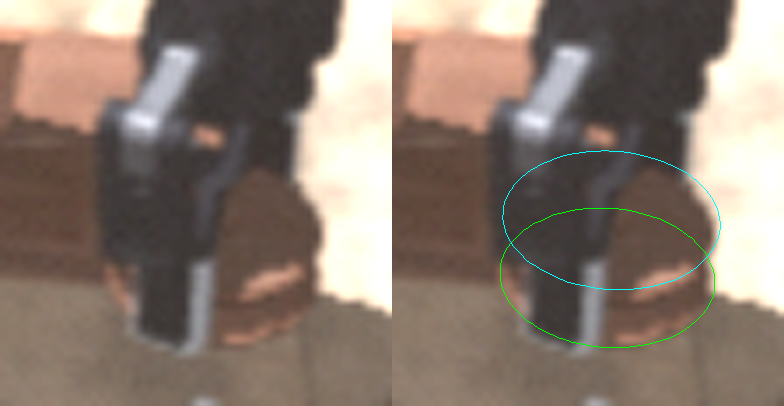

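```bash
python3 - <<'E'
from h import *
t=capture("top")
print(at(t,(222.7,254.7),.032), at(t,(210.2,219.1),.03), state()["position"])
im=cv2.imread("pics/c3.png")[450,205:275];print(im.sum(1).tolist())
im=cv2.imread("pics/c3.png")[440,205:275];print(im.sum(1).tolist())
E
```

```text
[0.44485874 0.22373334 0.032     ] [0.53323433 0.25998578 0.03      ] [ 0.63181041 -0.13270118  0.11678699]
[169, 171, 174, 178, 180, 183, 189, 197, 206, 214, 222, 232, 243, 252, 259, 265, 269, 275, 280, 283, 285, 286, 284, 281, 276, 270, 266, 261, 256, 250, 245, 247, 255, 271, 286, 305, 327, 355, 381, 402, 420, 440, 462, 483, 495, 504, 513, 522, 530, 536, 536, 538, 538, 538, 537, 535, 532, 529, 525, 523, 520, 517, 510, 504, 500, 494, 487, 474, 458, 444]
[171, 172, 175, 178, 179, 182, 186, 191, 199, 204, 210, 218, 228, 241, 252, 261, 271, 280, 284, 284, 284, 281, 276, 273, 267, 263, 258, 257, 256, 256, 259, 264, 275, 287, 299, 311, 325, 338, 351, 358, 362, 369, 379, 391, 400, 408, 419, 435, 453, 467, 480, 493, 506, 516, 522, 524, 525, 526, 527, 528, 526, 522, 515, 509, 502, 494, 484, 469, 452, 437]
```

Estimates of the in-hand offset scatter by ±2 mm around zero, so I keep the tool centred on the pin and go down.

```bash
python3 -m inch '0.5 -0.0005 0 -0.008 0 0 0;0.5 0 0 -0.01 0 0 0;0.5 0 0 -0.01 0 0 0;0.5 0 0 -0.007 0 0 0;0.5 0 0 -0.004 0 0 0;0.5 0 0 0 0 0 0;0.5 0 0 0 0 0 0;0.5 0 0 0 0 0 0'
python3 - <<'E'
from ov import *
p=state()["position"];print(p)
overlay("pics/c7.png",p[0],p[1],.081,340,240,56,70,7)
E
```

```text
t: 13.55
position: [0.6315, -0.1328, 0.0782]
eef_rot: [[-0.893, 0.449, 0.001], [0.449, 0.893, -0.0], [-0.001, 0.0, -1.0]]
force: [-0.1, -0.1, -0.6]
gripper_width: 0.0599
grip_force: 64.8
[ 0.63154738 -0.13280375  0.07817851]
```

View pics/c7.png

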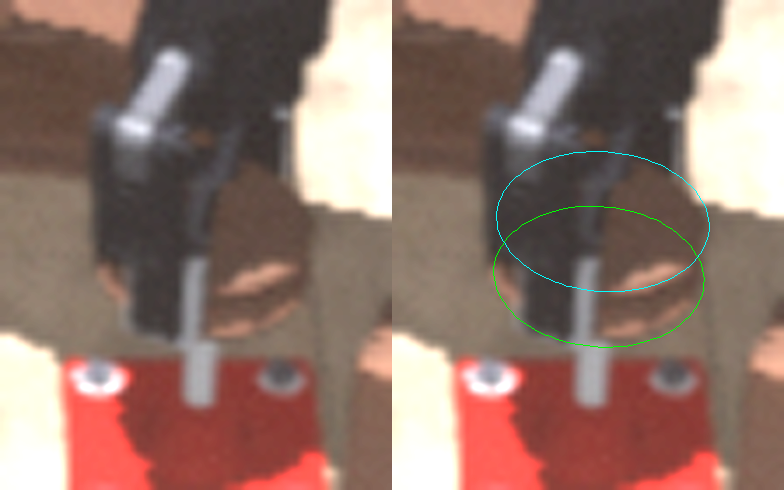

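The wheel and pin columns agree (wheel middle at about 202, pin at about 200 in the crop, under 1 mm). The wheel is level and its underside is about 1 cm above the tip, so I'm handing in.

```bash
python3 -c "
from station import *
print(job_done())"
```

```text
the job is handed in; nothing more can be done
None
```

The job is handed in, with no verdict returned: the gripper holds the wheel still over the red pin, level to the eye, about 1 mm off centre sideways and 1–2 mm fore-and-aft, underside roughly 11–15 mm above the tip; it was carried about 6 cm clear of the plane, and I saw no sign of contact with the brackets, plane, box or tin.

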